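# Third hand at the shelving jig: press a spacer onto the free upright

### The job

One of the two blue uprights in the jig already has its white spacer bolted on. Pick up the loose spacer and press its end plate flat against the front of the other, free upright, level and centred at the same height as the bolted one, gently, until a steady push of about 10 newtons has moved that sprung upright back about 20 mm, so that I can bolt it from behind. Keep up that push for at least two seconds and finish while still gripping and pressing it; do not push the upright that is already done, and leave the things around alone.

Things in the scene. Friction and masses are not known exactly. Their poses are not given: they have to be found in the camera images.
- jig: dark steel jig base fixed to the bench, 170 x 330 mm and 12 mm high, with a 52 mm high wall along its far edge. Origin on the bench in its front region, midway between the two uprights and in line with their front faces at rest; the base begins 10 mm beyond that line. x points from the robot's side into the uprights, y to the left, z up. The two seats lie at y = +100 mm (left) and -100 mm (right), 60 mm up
- left_seat (a point): seat of a blue steel channel, 80 mm wide, 50 mm deep, standing on the left sprung carriage (jig +y is left). The point is the middle of its flat front face: 60 mm above the bench; the face spans 36 mm below to 42 mm above it. x points into the face (the pressing direction), y to the left, z up. It moves along with the carriage
- right_seat (a point): seat of a blue steel channel, 80 mm wide, 50 mm deep, standing on the right sprung carriage (jig +y is left). The point is the middle of its flat front face: 60 mm above the bench; the face spans 36 mm below to 42 mm above it. x points into the face (the pressing direction), y to the left, z up. It moves along with the carriage
- left_post (a joint): how far the left carriage and its upright are pushed back along the jig's +x, in m: 0 at rest, end stop at 0.045. Spring: 500 N per m (10 N at 0.020 m), friction about 0.2 N. A pointer on the carriage's left side travels past two small dark ridges on a bar, which stand at 12 and 28 mm of travel
- right_post (a joint): how far the right carriage and its upright are pushed back along the jig's +x, in m: 0 at rest, end stop at 0.045. Spring: 500 N per m (10 N at 0.020 m), friction about 0.2 N. A pointer on the carriage's left side travels past two small dark ridges on a bar, which stand at 12 and 28 mm of travel
- bolted_spacer: the spacer already bolted (fixed), the same shape as the loose one, with bolt heads; it is on the left or on the right upright. Origin at the middle of its end plate's outer face, which lies on that upright's seat; its tube reaches 120 mm towards -x
- spacer_center (a point): centre of the loose white spacer (0.2 to 0.4 kg), half-way along, across and up; it lies on the bench with its centre 20 mm up. A box tube 30 mm wide (y) and 40 mm high (z), closed to the touch on all sides, with an end plate 70 mm wide (y), 40 mm high, 5 mm thick at its +x end. Overall length 120 mm along x. Grip the tube across y
- spacer_face (a point): middle of the end plate's outer face, 60 mm from spacer_center along the spacer's +x, same axes; this meets the seat
- tape: empty cardboard tape core, 90 mm across, 48 mm high, origin at its underside; bystander, leave it where it is
- wrench: steel wrench, 170 mm long, lying flat; bystander, leave it where it is
- bin: grey open plastic bin, 150 x 110 x 70 mm high, origin under its centre; bystander, leave it where it is
- carton: cardboard carton, 110 x 130 x 80 mm high, origin under its centre; bystander, leave it where it is
- dish: fixed steel dish with bolts, 76 mm across, 14 mm high, centred 225 mm beyond the free upright's seat along the jig's x; origin on the bench below that seat
There are look-alikes about, which are no part of the job. What is shaped like the part that bears spacer_center but turquoise or yellow is not meant.

How it is judged:
By the outcome, as a careful person would: the job done as asked, in the order asked, and still so for the second after the job is handed in, while the arm keeps its last pose, push and grip.
It also fails if it takes over 48 s, if anything falls off the work surface, if the arm or the gripper's body presses on something with over 40 N, if the wrist force passes 120 N, or if a joint passes its speed limit or range.

### The arm

A 6-joint arm with a two-finger parallel gripper is mounted at the origin on the work surface. World frame = base frame: x ahead of the robot, y to its left, z up, the work surface at z = 0. Lengths are in m, angles in rad, forces in N, time in s.
With the tool pointing down it reaches from about 0.275 to 0.725 m from the base axis. Payload 5.6 kg.
Tool frame: the origin (TCP) lies midway between the tips of the shut fingers; the grasp point (between the pads) lies 19 mm behind it; z points along the fingers, y is the direction in which the jaws open and shut (so a half turn about z gives the same grasp; the last joint's range is limited). The gripper opens to 85 mm and grips with 20 to 120 N. Pads are 22 mm wide; open, the fingers measure 114 mm over their backs; the gripper's body (76 mm by 85 mm) begins 54 mm behind the grasp point. The pads swing forward as they close: fully open they stand 13 mm farther back than shut.
Start: joints at [1.442, 0.255, 0.108, 0, -1.424, -0.285], TCP at [0.221, 0.504, 0.231] pointing down, gripper open.
Joint ranges: [-2.95, 2.95], [-1.21, 1.97], [-1.09, 1.5], [-2.87, 1.71], [-2.94, -0.07], [-3.05, 3.05]. Speed limits (rad/s): [2.57, 2.57, 3.14, 3.14, 3.14, 3.14].

### API

Orientations are given as a unit quaternion [x, y, z, w].
In Python, from workcell import env gives the robot as it stands.
- The arm moves only by the tool move_arm, never from a script. Its argument "targets" is a list of rows, each an object of numbers: "grip": the closure, from -1 (fully open) to 1 (shut); "tx", "ty", "tz": the shift along the tool's x, y, z in cm; "ax", "ay", "az": the turn, a rotation vector about the tool's x, y, z in degrees. A call has 1 to 12 rows; each row shifts and turns the pose as measured when the row begins, along the tool's axes as they then stand; what a row does not reach is not made up. A row lasts 1/8 s, in which the tool goes at most 62.5 mm and 10.7 degrees, less where a joint would pass 70% of its speed; a pose out of reach is approached as far as the arm can. A call with a gripper value outside its range is refused whole. The fingers move at their own pace and stop on an object; "newtons" is the grip in N (left out, the last holds). Time passes only in rows, so rows that do not move let the fingers close. It gives the time, the measured TCP pose, the force and the opening at its end, in the units of the state.
- env.read_state(): the state, without advancing time (a new reading comes with each control period).
- env.grab_frame(name): name is "side" or "top" or "wrist"; returns (picture, depth): 384x512x3 uint8, red, green, blue; 384x512 float32, m along the optical axis (not along the pixel's ray), 0 where there is no reading.
- env.get_calibration(name): a dict with "fov_y" (degrees; the focal length in pixels is half the picture's height over the tangent of half this angle, whatever the lens; pixels are square), "cx", "cy" (the principal point, pixels), "extrinsics" (4x4, takes a point from world to camera coordinates); the wrist camera has in their place "T_tool_cam" (4x4, takes a point from camera to tool coordinates, whose origin is the TCP and whose axes are the flange's). Camera axes: x right, y down, z forward; pixel columns grow to the right and rows downward; lengths in m; the calibration is good to about 2 mm. A picture is of the moment at which its call begins: read the wrist's pose just before it. get_calibration takes no time and is no camera call.
- env.finish_job(): hands the job in, once; it reports no verdict.
Trained networks look in the newest picture that a camera, given by its name, has taken for a name from the list of things; names that differ only in an ending like _2 or _b are one class to them, and where a whole thing is asked for, a point or a joint stands for the part that bears it (a point fixed in the world has none). Each returns a list of dicts, best first, with "score" (0 to 1); they miss things now and then, are a little off and sometimes report something else, mostly with a low value. They report only what shows in the picture. A call takes as long as a camera call. They do not tell look-alikes from the thing itself.
- env.outline_of(camera, query): "pixels" (384x512 bool, what is visible of it) and "uv" ([column, row] in pixels, amid what is visible of it).
- env.tip_of(camera, query): "uv" ([column, row] in pixels: a listed point, or the origin of a listed thing).
The state is a dict: "clock": time; "joint_pos": joint angles; "joint_velocities": joint speeds; "joint_efforts": joint torques, N m; "tool_pos": TCP position; "ee_rot": TCP orientation; "contact_force": force on the tool from outside, world axes, zero at the start; "moment": the same for the moment, N m; "gripper_width": opening from 0.0 (shut) to 1.0 (fully open).
Only numpy, scipy, OpenCV 4.12 (cv2) and the standard library are available. Lean on these libraries where they do the work, as an engineer would, in place of code of your own. Each camera call takes 0.05 s, during which the arm holds its last target.

## Working session

There is one attempt and no reset: what is moved stays moved. The work goes in short steps, Python scripts to look and compute and a tool call to move; the robot and the scene stay as the last step left them, time stands still between calls to the robot, and variables do not carry over. Pictures are saved under pics/ and viewed, and the job is handed in when it is done.

Besides the shell and the picture viewer there is one more tool, called after "Call:" in YAML: its name, and indented under it one key for each argument. move_arm: Moves the arm, as the interface text tells. Its arguments: {"type":"object","properties":{"targets":{"type":"array"},"newtons":{"type":"number"}},"required":["targets"]}

```bash
mkdir -p pics; ls; cat > h.py <<'E'
from workcell import env
import numpy as np, cv2
from scipy.spatial.transform import Rotation as R
def save(n,im): cv2.imwrite('pics/'+n+'.png',cv2.cvtColor(im,cv2.COLOR_RGB2BGR))
def cam(name,st=None):
    c=env.get_calibration(name); f=192/np.tan(np.radians(c['fov_y'])/2)
    if 'extrinsics' in c: T=np.linalg.inv(np.array(c['extrinsics']))
    else:
        st=st or env.read_state(); W=np.eye(4); W[:3,:3]=R.from_quat(st['ee_rot']).as_matrix(); W[:3,3]=st['tool_pos']; T=W@np.array(c['T_tool_cam'])
    return f,c['cx'],c['cy'],T
def pts(name,depth,st=None):
    f,cx,cy,T=cam(name,st); v,u=np.mgrid[:384,:512]
    P=np.stack([(u-cx)/f*depth,(v-cy)/f*depth,depth],-1)
    return P@T[:3,:3].T+T[:3,3]
def proj(name,X,st=None):
    f,cx,cy,T=cam(name,st); p=np.linalg.inv(T)@np.r_[X,1]
    return np.array([f*p[0]/p[2]+cx,f*p[1]/p[2]+cy])
E
python3 - <<'E'
from h import *
for n in ('side','top'):
    im,d=env.grab_frame(n); save(n+'0',im); np.save(n+'d.npy',d)
    print(env.get_calibration(n))
    P=pts(n,d)
    for q in ['jig','left_seat','right_seat','spacer_center','spacer_face','bolted_spacer','dish','tape','wrench','bin','carton']:
        for r in env.tip_of(n,q)[:3]:
            u,v=r['uv']; print(n,q,np.round(r['uv']),round(r['score'],2),np.round(P[int(min(v,383)),int(min(u,511))],3))
print(env.read_state())
E
```

```text
pics
{'fov_y': 56.640184765958544, 'cx': 249.68019345437534, 'cy': 195.02684381013958, 'extrinsics': array([[ 0.99827449, -0.0578608 ,  0.01000826, -0.50426175],
       [-0.0329318 , -0.6927813 , -0.72039543,  0.04299484],
       [ 0.04861619,  0.71882279, -0.69349136,  1.36497269],
       [ 0.        ,  0.        ,  0.        ,  1.        ]])}
side jig [272. 184.] 0.62 [0.599 0.105 0.   ]
side jig [254. 325.] 0.44 [ 0.489 -0.498 -0.002]
side left_seat [267. 157.] 0.92 [0.59  0.212 0.052]
side left_seat [308. 271.] 0.53 [ 0.663 -0.356  0.043]
side right_seat [280. 188.] 0.59 [ 0.617 -0.011  0.078]
side spacer_center [247. 229.] 0.87 [ 0.486 -0.157  0.021]
side spacer_center [302. 225.] 0.86 [ 0.677 -0.161  0.036]
side spacer_center [194. 256.] 0.81 [ 0.305 -0.278  0.04 ]
side spacer_face [237. 225.] 0.91 [ 0.451 -0.148  0.035]
side spacer_face [301. 241.] 0.75 [ 0.666 -0.219  0.02 ]
side spacer_face [269. 265.] 0.66 [ 0.552 -0.293 -0.001]
side bolted_spacer [281. 190.] 0.85 [ 0.618 -0.014  0.071]
side tape [310. 272.] 0.83 [ 0.671 -0.36   0.047]
side wrench [249. 260.] 0.68 [ 0.482 -
[... 1289 characters left out ...]
]
{'clock': 1.2, 'joint_pos': array([ 1.44163305e+00,  2.55094152e-01,  1.08193283e-01, -2.17134583e-05,
       -1.42388014e+00, -2.84621824e-01]), 'joint_velocities': array([ 0.00029231, -0.00201623,  0.00117299,  0.00225131, -0.00175552,
        0.00164068]), 'joint_efforts': array([-7.43267283e-04, -3.86405003e+01,  2.38078558e+01,  5.36852315e+00,
       -5.18736124e-04, -2.11515737e-05]), 'tool_pos': array([0.2210994 , 0.50359621, 0.23128026]), 'ee_rot': array([ 9.78673644e-01, -2.05421270e-01, -1.13020581e-05, -6.80156554e-06]), 'contact_force': array([-0.75309672, -0.23839564, -0.424857  ]), 'moment': array([-0.01897691,  0.0233235 ,  0.03188782]), 'gripper_width': 0.9991412715447513}
```

View pics/side0.png

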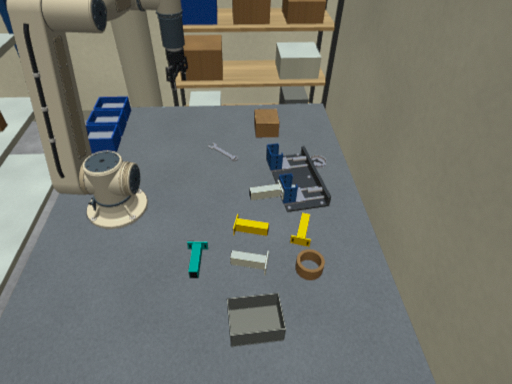

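View pics/top0.png

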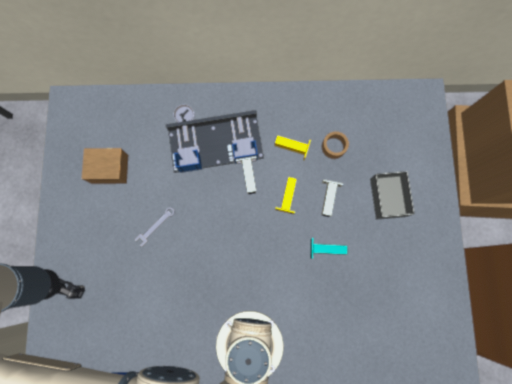

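The white loose spacer lies at top-view (331,198), with its plate at the far end (333,183). The bolted one is on the right upright at (249,175), so the left upright at (187,160) is the free one. Next I'll measure both more precisely.

```bash
python3 - <<'E'
from h import *
for n in ('top','side'):
    im=cv2.cvtColor(cv2.imread(f'pics/{n}0.png'),cv2.COLOR_BGR2RGB); d=np.load(n+'d.npy'); P=pts(n,d)
    hsv=cv2.cvtColor(im,cv2.COLOR_RGB2HSV)
    t=(P[...,2]>-.02)&(P[...,2]<.12)&(d>0)
    w=(hsv[...,1]<40)&(hsv[...,2]>185)&t&(P[...,0]>.4)&(P[...,0]<.58)
    for nm,m in (('loose',w&(abs(P[...,1]+.285)<.07)),('bolted',w&(abs(P[...,1])<.05))):
        X=P[m]; top=X[X[:,2]>np.median(X[:,2])-.01]
        r=cv2.minAreaRect((top[:,:2]*1000).astype(np.float32)); print(n,nm,len(X),np.median(X[:,2]),r)
    b=(hsv[...,0]>100)&(hsv[...,0]<120)&(hsv[...,1]>130)&t&(P[...,0]>.5)
    for nm,m in (('L',b&(P[...,1]>.1)),('R',b&(P[...,1]<.1))):
        X=P[m];print(n,nm,len(X),X.min(0),X.max(0),np.percentile(X,[5,50,95],axis=0).round(3).tolist())
    print('table z',np.median(P[200:230,180:240,2]) if n=='top' else '')
    save(n+'zoom',cv2.resize(im[90:240,100:400] if n=='top' else im[120:290,180:350],None,fx=2.6 if n=='top' else 3.4,fy=2.6 if n=='top' else 3.4,interpolation=cv2.INTER_CUBIC))
E
```

```text
top loose 298 0.03871775304960967 ((485.9007263183594, -293.1955871582031), (58.61949157714844, 120.5324478149414), 82.93205261230469)
top bolted 189 0.07878569087161935 ((543.5543823242188, -7.54191780090332), (77.08012390136719, 29.18076515197754), 8.401473045349121)
top L 180 [0.58853337 0.16261262 0.04032382] [0.64808788 0.24587982 0.10497091] [[0.591, 0.165, 0.048], [0.598, 0.203, 0.076], [0.641, 0.244, 0.101]]
top R 51 [ 0.62824911 -0.03557661  0.01045575] [0.7050263  0.04950972 0.10630299] [[0.641, -0.032, 0.013], [0.666, -0.022, 0.086], [0.68, 0.047, 0.104]]
table z -0.0006611348096144942
side loose 237 0.037798556851939114 ((484.94976806640625, -288.23193359375), (58.33726501464844, 116.58065032958984), 77.96463012695312)
side bolted 85 0.0766323578558541 ((542.7432861328125, -10.285335540771484), (73.78797912597656, 28.22946548461914), 10.429756164550781)
side L 322 [0.589347   0.14879596 0.00676269] [0.68847185 0.24734365 0.10290893] [[0.592, 0.158, 0.033], [0.617, 0.168, 0.071], [0.643, 0.242, 0.099]]
side R 326 [ 0.61712264 -0.04291611  0.00539238] [0.7033443  0.0874503  0.10390229] [[0.626, -0.039, 0.033], [0.65, -0.03, 0.072], [0.672, 0.045, 0.1]]
table z
```

View pics/topzoom.png

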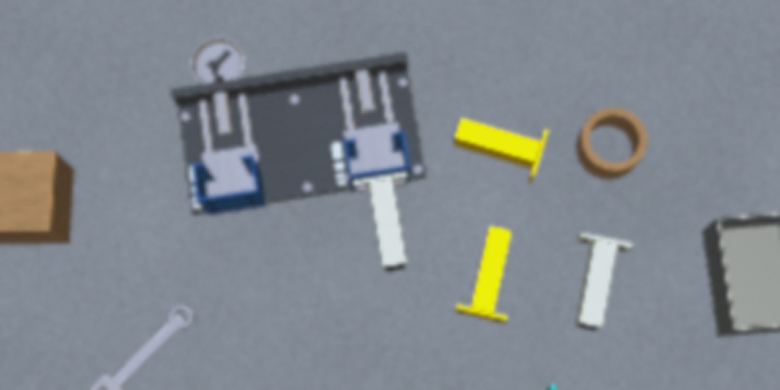

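View pics/sidezoom.png

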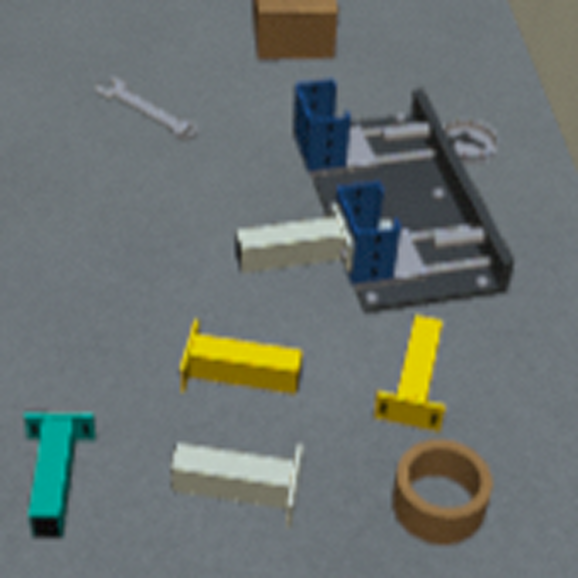

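```bash
cat >> h.py <<'E'
def plan(p,theta,st=None):
    """print tool-frame total shift (cm) in current axes and az (deg) for world target, tool down, tool x at heading theta deg"""
    st=st or env.read_state(); M=R.from_quat(st['ee_rot']).as_matrix()
    d=M.T@(np.array(p)-st['tool_pos'])*100
    t=np.radians(theta); G=np.array([[np.cos(t),np.sin(t),0],[np.sin(t),-np.cos(t),0],[0,0,-1]]).T
    G=np.stack([[np.cos(t),np.sin(t),0],[np.sin(t),-np.cos(t),0],[0,0,-1]],1)
    rv=np.degrees(R.from_matrix(M.T@G).as_rotvec())
    print('shift cur axes cm',d.round(2),'rot',rv.round(2),'shift in goal axes',(G.T@(np.array(p)-st['tool_pos'])*100).round(2),'heading now',np.degrees(np.arctan2(M[1,0],M[0,0])).round(2))
E
python3 - <<'E'
from h import *
print(env.get_calibration('wrist'))
plan([.45,.17,.25],8)
E
```

```text
{'fov_y': 64.00310467473628, 'cx': 254.11850665732538, 'cy': 190.60960126138963, 'T_tool_cam': array([[-5.74851915e-04, -9.51278388e-01, -3.08332772e-01,
         7.96305922e-02],
       [ 9.99999802e-01, -4.68165089e-04, -4.19989318e-04,
         1.21592186e-03],
       [ 2.55176122e-04, -3.08332952e-01,  9.51278469e-01,
        -1.42302272e-01],
       [ 0.00000000e+00,  0.00000000e+00,  0.00000000e+00,
         1.00000000e+00]])}
shift cur axes cm [34.37 21.34 -1.87] rot [ -0.     0.   -31.71] shift in goal axes [18.02 36.22 -1.87] heading now -23.71
```

Call:
move_arm:
  targets:
    - {"grip": -1,"az": -10.5}
    - {"az": -10.5,"grip": -1}
    - {"az": -10.5,"grip": -1}
    - {"grip": -1,"tx": 2.8,"ty": 5.5,"tz": -0.2}
    - {"grip": -1,"tx": 2.8,"ty": 5.5,"tz": -0.2}
    - {"grip": -1,"tx": 2.8,"ty": 5.5,"tz": -0.2}
    - {"grip": -1,"tx": 2.8,"ty": 5.5,"tz": -0.2}
    - {"grip": -1,"tx": 2.8,"ty": 5.5,"tz": -0.2}
    - {"grip": -1,"tx": 2.8,"ty": 5.5,"tz": -0.2}
    - {"grip": -1,"tx": 2.8,"ty": 5.5,"tz": -0.2}
    - {"grip": -1}

```text
validation failed for argument at $.ta...
```

```bash
python3 - <<'E'
from h import *
st=env.read_state(); im,d=env.grab_frame('wrist'); save('w1',im); np.save('w1d.npy',d); P=pts('wrist',d,st); np.save('w1P.npy',P)
print(st['tool_pos'],st['clock'])
for q in ['left_seat','right_seat','bolted_spacer']:
    for r in env.tip_of('wrist',q)[:2]: u,v=r['uv'];print(q,r,P[int(min(v,383)),int(u)])
plan([.48,-.285,.25],-10,st)
E
```

```text
[0.2210994  0.50359621 0.23128026] 1.2
shift cur axes cm [55.41 61.79 -1.87] rot [ -0.     0.   -13.71] shift in goal axes [39.19 73.17 -1.87] heading now -23.71
```

View pics/w1.png

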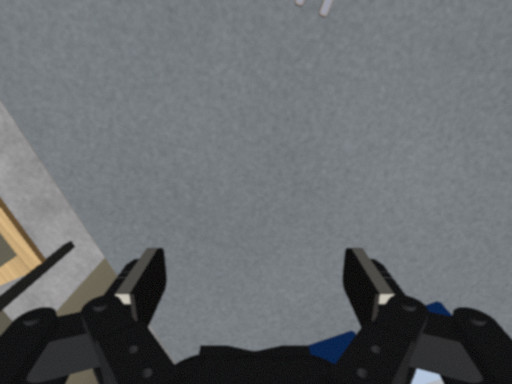

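The move was refused, probably because every key is needed in each row. The wrist picture only shows the bench and the fingers at the bottom. I'll send it again with complete rows.

Call:
move_arm:
  targets:
    - {"grip": -1,"tx": 0,"ty": 0,"tz": 0,"ax": 0,"ay": 0,"az": -10.5}
    - {"grip": -1,"tx": 0,"ty": 0,"tz": 0,"ax": 0,"ay": 0,"az": -10.5}
    - {"grip": -1,"tx": 0,"ty": 0,"tz": 0,"ax": 0,"ay": 0,"az": -10.5}
    - {"grip": -1,"tx": 2.8,"ty": 5.5,"tz": -0.2,"ax": 0,"ay": 0,"az": 0}
    - {"grip": -1,"tx": 2.8,"ty": 5.5,"tz": -0.2,"ax": 0,"ay": 0,"az": 0}
    - {"grip": -1,"tx": 2.8,"ty": 5.5,"tz": -0.2,"ax": 0,"ay": 0,"az": 0}
    - {"grip": -1,"tx": 2.8,"ty": 5.5,"tz": -0.2,"ax": 0,"ay": 0,"az": 0}
    - {"grip": -1,"tx": 2.8,"ty": 5.5,"tz": -0.2,"ax": 0,"ay": 0,"az": 0}
    - {"grip": -1,"tx": 2.8,"ty": 5.5,"tz": -0.2,"ax": 0,"ay": 0,"az": 0}
    - {"grip": -1,"tx": 2.8,"ty": 5.5,"tz": -0.2,"ax": 0,"ay": 0,"az": 0}
    - {"grip": -1,"tx": 0,"ty": 0,"tz": 0,"ax": 0,"ay": 0,"az": 0}

```text
clock: 2.78
tool_pos: [0.4781, 0.1464, 0.2458]
ee_rot: [0.997, 0.078, 0.001, 0.0]
contact_force: [-0.4, 0.8, -0.9]
gripper_width: 0.999
```

```bash
python3 - <<'E'
from h import *
st=env.read_state(); im,d=env.grab_frame('wrist'); save('w2',im); P=pts('wrist',d,st); np.save('w2P.npy',P)
print(st['tool_pos'],st['clock'])
for q in ['left_seat','right_seat','bolted_spacer']:
    for r in env.tip_of('wrist',q)[:2]: u,v=r['uv'];print(q,r,P[int(min(v,383)),int(u)])
plan([.46,-.285,.25],-10,st)
E
```

```text
[0.47807561 0.14644822 0.24577998] 2.775
left_seat {'uv': [221.1, 41.9], 'score': 0.76} [0.59621549 0.19517494 0.06941459]
right_seat {'uv': [424.4, 43.6], 'score': 0.71} [0.62189336 0.01044171 0.07971593]
right_seat {'uv': [308.1, 53.0], 'score': 0.26} [ 0.6081339   0.10200057 -0.00081549]
bolted_spacer {'uv': [424.4, 44.5], 'score': 0.95} [0.62108402 0.01019369 0.0797567 ]
shift cur axes cm [-8.47 42.34 -0.43] rot [ 0.   -0.15 18.91] shift in goal axes [ 5.71 42.8  -0.42] heading now 8.91
```

View pics/w2.png

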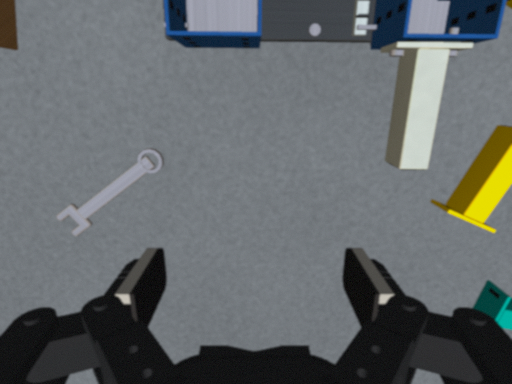

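The jig is nearly square to the tool: the left upright's face is at (213,40), and the bolted spacer runs from (424,44) to (408,167). Now to fit the faces from depth.

```bash
python3 - <<'E'
from h import *
im=cv2.cvtColor(cv2.imread('pics/w2.png'),cv2.COLOR_BGR2RGB); P=np.load('w2P.npy'); hsv=cv2.cvtColor(im,cv2.COLOR_RGB2HSV)
b=(hsv[...,0]>100)&(hsv[...,0]<120)&(hsv[...,1]>130)
def fit(X):
    for _ in range(4):
        c=X.mean(0);_,_,V=np.linalg.svd(X-c);n=V[2];r=(X-c)@n
        X=X[abs(r)<max(2*r.std(),.0005)]
    return c,n*np.sign(n[0]),r.std(),len(X)
m=b.copy();m[:, :160]=0;m[:,268:]=0;m[:25]=0;m[60:]=0
print('left blue cloud z'); X=P[m]; 
# front face: minimum x' in jig direction
h=np.radians(8.9);e=np.array([np.cos(h),np.sin(h),0]);l=np.array([-np.sin(h),np.cos(h),0])
def prof(X):
    for z in np.arange(.02,.112,.008):
        q=X[abs(X[:,2]-z)<.004]
        if len(q)>5: print(round(z,3),len(q),(np.percentile(q@e,[2,50,98])*1000).round(1),(np.percentile(q@l,[1,99])*1000).round(1))
prof(X)
X=X[(X[:,2]>.03)&(X[:,2]<.098)]; s=X@e; F=X[s<np.percentile(s,30)+.004]
c,n,sd,k=fit(F);print('face',c,n,np.degrees(np.arctan2(n[1],n[0])),sd,k)
# top points of left: z>.1
m2=b.copy();m2[:,:350]=0;m2[:,505:]=0;m2[60:]=0;print('right');prof(P[m2])
w=(hsv[...,1]<45)&(hsv[...,2]>150)
w[:, :380]=0; w[:,475:]=0;w[175:]=0
T=P[w];T=T[(T[:,2]>.073)&(T[:,2]<.086)];print('bolted top z',np.median(T[:,2]),len(T))
tube=T[(T@e)<(T@e).max()-.02]
r=cv2.minAreaRect((tube[:,:2]*1000).astype(np.float32));print(r)
print('tube e range',(tube@e).min()*1000,(T@e).max()*1000,'tube l', np.percentile(tube@l,[1,50,99])*1000,'plate l',np.percentile(T[(T@e)>(T@e).max()-.004]@l,[1,99])*1000)
dk=np.median(P[230:240,200:320,2]);print('bench z',dk)
E
```

```text
left blue cloud z
0.036 63 [619.  619.4 634.8] [ 67.  140.4]
0.044 92 [618.9 619.5 635.5] [ 66.3 140.6]
0.052 106 [619.  619.5 635.2] [ 66.5 140.6]
0.06 104 [618.9 619.4 633.1] [ 66.6 140.6]
0.068 118 [618.9 619.4 632.3] [ 65.9 140.8]
0.076 122 [619.  619.5 630.7] [ 66.  140.5]
0.084 128 [618.9 619.3 628.9] [ 65.3 141.8]
0.092 154 [618.9 619.5 627.9] [ 66.4 141.3]
0.1 486 [619.  620.6 626.3] [ 63.6 143.1]
face [0.59594877 0.19780467 0.06888431] [9.89403147e-01 1.45193336e-01 5.55718360e-04] 8.348476288744042 0.00011923092917188292 842
right
0.028 176 [620.5 647.6 662.9] [-134.6  -56.3]
0.036 219 [618.6 648.1 661. ] [-134.9  -56.2]
0.044 249 [618.5 645.9 659. ] [-134.8  -56.2]
0.052 303 [618.7 641.6 657. ] [-134.7  -56. ]
0.06 285 [619.2 638.8 655.2] [-134.8  -56.1]
0.068 316 [618.8 637.  653.1] [-134.8  -56.1]
0.076 356 [618.4 637.1 651. ] [-134.8  -56.1]
0.084 332 [618.  634.7 649.1] [-134.9  -56.1]
0.092 438 [617.  628.4 647.1] [-134.8  -56.1]
0.1 891 [617.2 620.1 644.9] [-135.9  -56.1]
bolted top z 0.079607259078878 4154
((554.9843139648438, -9.86892318725586), (99.8196029663086, 30.652240753173828), 8.433515548706055)
tube e range 496.7624402162982 617.1083608206569 tube l [-109.97051171  -95.05904881  -80.92193577] plate l [-129.83457978  -62.1008185 ]
bench z -0.0003304644068945206
```

Call:
move_arm:
  targets:
    - {"grip": -1,"tx": 0,"ty": 0,"tz": 0,"ax": 0,"ay": 0,"az": 9.5}
    - {"grip": -1,"tx": 0,"ty": 0,"tz": 0,"ax": 0,"ay": 0,"az": 9.5}
    - {"grip": -1,"tx": 0.8,"ty": 6.1,"tz": 0,"ax": 0,"ay": 0,"az": 0}
    - {"grip": -1,"tx": 0.8,"ty": 6.1,"tz": 0,"ax": 0,"ay": 0,"az": 0}
    - {"grip": -1,"tx": 0.8,"ty": 6.1,"tz": 0,"ax": 0,"ay": 0,"az": 0}
    - {"grip": -1,"tx": 0.8,"ty": 6.1,"tz": 0,"ax": 0,"ay": 0,"az": 0}
    - {"grip": -1,"tx": 0.8,"ty": 6.1,"tz": 0,"ax": 0,"ay": 0,"az": 0}
    - {"grip": -1,"tx": 0.8,"ty": 6.1,"tz": 0,"ax": 0,"ay": 0,"az": 0}
    - {"grip": -1,"tx": 0.8,"ty": 6.1,"tz": 0,"ax": 0,"ay": 0,"az": 0}
    - {"grip": -1,"tx": 0,"ty": 0,"tz": 0,"ax": 0,"ay": 0,"az": 0}

```text
clock: 4.22
tool_pos: [0.4604, -0.2767, 0.2454]
ee_rot: [0.997, -0.074, 0.002, -0.001]
contact_force: [0.4, 0.5, -0.1]
gripper_width: 0.999
```

```bash
python3 - <<'E'
from h import *
st=env.read_state(); im,d=env.grab_frame('wrist'); save('w3',im); P=pts('wrist',d,st)
hsv=cv2.cvtColor(im,cv2.COLOR_RGB2HSV)
for q in ['spacer_center','spacer_face']:
    for r in env.tip_of('wrist',q)[:3]: u,v=r['uv'];print(q,r,P[int(min(v,383)),int(u)])
w=(hsv[...,1]<45)&(hsv[...,2]>150)&(P[...,2]>.034)&(P[...,2]<.046)&(abs(P[...,0]-.485)<.09)&(abs(P[...,1]+.29)<.06)
T=P[w]; print(len(T),np.median(T[:,2]))
h=np.radians(-10)
for _ in range(4):
    e=np.array([np.cos(h),np.sin(h),0]);l=np.array([-np.sin(h),np.cos(h),0]); s=T@e
    tube=T[(s>s.min()+.01)&(s<s.max()-.02)]
    # midline: median of l-edges per bin
    B=np.linspace((tube@e).min(),(tube@e).max(),20);xs=[];ms=[]
    for a,b in zip(B,B[1:]):
        q=tube[(tube@e>=a)&(tube@e<b)]@l
        if len(q)>5: xs.append((a+b)/2);ms.append((np.percentile(q,2)+np.percentile(q,98))/2)
    k=np.polyfit(xs,ms,1); h+=np.arctan(k[0])
s=T@e; mid=np.median(ms); a,b=np.percentile(s,[.3,99.7])
print('heading',np.degrees(h),'len',s.min(),s.max(),'width',np.percentile(tube@l,[1,99]))
c=e*(s.max()+s.min())/2+l*mid; print('center',c)
plan([c[0],c[1],.09],np.degrees(h)); plan([c[0],c[1],.008],np.degrees(h))
E
```

```text
spacer_center {'uv': [259.8, 137.7], 'score': 0.68} [ 0.4901997  -0.28729283  0.04027882]
spacer_center {'uv': [137.2, 137.2], 'score': 0.62} [ 0.51061273 -0.15134495  0.04029124]
spacer_center {'uv': [269.9, 265.1], 'score': 0.62} [ 0.32538489 -0.27635661  0.03898563]
spacer_face {'uv': [264.1, 84.9], 'score': 0.97} [ 0.5451898  -0.30071214  0.04011208]
spacer_face {'uv': [141.3, 187.9], 'score': 0.57} [ 0.45238827 -0.14003144  0.03917559]
2969 0.039586959131468424
heading -13.519700107211259 len 0.4800896514246075 0.6008247042727995 width [-0.18164101 -0.15254984]
center [ 0.48641333 -0.28882985  0.        ]
shift cur axes cm [ 2.63  1.23 15.63] rot [-0.23 -0.35  5.24] shift in goal axes [ 2.82  0.92 15.62] heading now -8.28
shift cur axes cm [ 2.58  1.26 23.83] rot [-0.23 -0.35  5.24] shift in goal axes [ 2.82  0.92 23.82] heading now -8.28
```

View pics/w3.png

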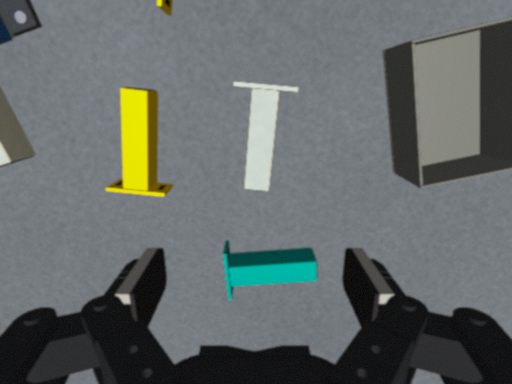

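The white spacer runs from (264,87) at its plate to (257,190), heading -13.5°, centre (0.486,-0.289). I'll move above it.

Call:
move_arm:
  targets:
    - {"grip": -1,"tx": 2.6,"ty": 1.2,"tz": 0,"ax": -0.2,"ay": -0.3,"az": 5.2}
    - {"grip": -1,"tx": 0,"ty": 0,"tz": 5.2,"ax": 0,"ay": 0,"az": 0}
    - {"grip": -1,"tx": 0,"ty": 0,"tz": 5.2,"ax": 0,"ay": 0,"az": 0}
    - {"grip": -1,"tx": 0,"ty": 0,"tz": 4.2,"ax": 0,"ay": 0,"az": 0}
    - {"grip": -1,"tx": 0,"ty": 0,"tz": 0,"ax": 0,"ay": 0,"az": 0}

```text
clock: 5.0
tool_pos: [0.4914, -0.2792, 0.1006]
ee_rot: [0.994, -0.111, 0.004, 0.0]
contact_force: [0.2, 0.9, -0.0]
gripper_width: 1.002
```

```bash
python3 - <<'E'
from h import *
plan([.4864,-.2888,.008],-13.5)
print(env.read_state()['tool_pos'])
E
```

```text
shift cur axes cm [-0.36  1.05  9.26] rot [-0.03 -0.49  0.8 ] shift in goal axes [-0.26  1.05  9.26] heading now -12.7
[ 0.49140375 -0.27919251  0.10061861]
```

Call:
move_arm:
  targets:
    - {"grip": -1,"tx": -0.3,"ty": 1.0,"tz": 0,"ax": 0,"ay": -0.5,"az": 0.8}
    - {"grip": -1,"tx": 0,"ty": 0,"tz": 3,"ax": 0,"ay": 0,"az": 0}
    - {"grip": -1,"tx": 0,"ty": 0,"tz": 2.5,"ax": 0,"ay": 0,"az": 0}
    - {"grip": -1,"tx": 0,"ty": 0,"tz": 0,"ax": 0,"ay": 0,"az": 0}

```text
clock: 5.5
tool_pos: [0.4927, -0.2899, 0.0549]
ee_rot: [0.993, -0.116, 0.007, 0.002]
contact_force: [0.0, -0.6, -0.1]
gripper_width: 1.0
```

```bash
python3 - <<'E'
from h import *
plan([.4864,-.2888,.008],-13.5)
E
```

```text
shift cur axes cm [-0.71  0.02  4.68] rot [ 0.16 -0.85  0.22] shift in goal axes [-0.64  0.04  4.69] heading now -13.28
```

Call:
move_arm:
  targets:
    - {"grip": -1,"tx": -0.6,"ty": 0,"tz": 1.6,"ax": 0.2,"ay": -0.8,"az": 0.2}
    - {"grip": -1,"tx": 0,"ty": 0,"tz": 1.5,"ax": 0,"ay": -0.2,"az": 0}
    - {"grip": -1,"tx": 0,"ty": 0,"tz": 1.2,"ax": 0,"ay": -0.2,"az": 0}
    - {"grip": -1,"tx": 0,"ty": 0,"tz": 0,"ax": 0,"ay": 0,"az": 0}

```text
clock: 6.0
tool_pos: [0.4893, -0.2897, 0.0131]
ee_rot: [0.993, -0.117, -0.001, -0.0]
contact_force: [0.2, -0.5, -0.0]
gripper_width: 1.003
```

```bash
python3 - <<'E'
from h import *
plan([.4864,-.2888,.008],-13.5)
E
```

```text
shift cur axes cm [-0.3  -0.02  0.51] rot [0.01 0.07 0.02] shift in goal axes [-0.3  -0.02  0.51] heading now -13.48
```

Call:
move_arm:
  targets:
    - {"grip": -1,"tx": 0,"ty": 0,"tz": 0.4,"ax": 0,"ay": 0,"az": 0}
    - {"grip": 1,"tx": 0,"ty": 0,"tz": 0,"ax": 0,"ay": 0,"az": 0}
    - {"grip": 1,"tx": 0,"ty": 0,"tz": 0,"ax": 0,"ay": 0,"az": 0}
    - {"grip": 1,"tx": 0,"ty": 0,"tz": 0,"ax": 0,"ay": 0,"az": 0}
    - {"grip": 1,"tx": 0,"ty": 0,"tz": 0,"ax": 0,"ay": 0,"az": 0}
    - {"grip": 1,"tx": 0,"ty": 0,"tz": 0,"ax": 0,"ay": 0,"az": 0}
    - {"grip": 1,"tx": 0,"ty": 0,"tz": 0,"ax": 0,"ay": 0,"az": 0}
  newtons: 60

```text
clock: 6.88
tool_pos: [0.4902, -0.2899, 0.01]
ee_rot: [0.993, -0.117, 0.0, 0.0]
contact_force: [1.4, 0.7, -0.2]
gripper_width: 0.344
```

```bash
python3 - <<'E'
from h import *
st=env.read_state();print(st['gripper_width'],st['contact_force'],st['tool_pos'])
plan([.4864,-.2888,.008],-13.5)
E
```

```text
0.34421496378343197 [ 1.39568681  0.66918434 -0.19365491] [ 0.49023975 -0.28985002  0.00997694]
shift cur axes cm [-0.4  -0.01  0.2 ] rot [ 0.02 -0.06  0.04] shift in goal axes [-0.4  -0.01  0.2 ] heading now -13.46
```

Gripped, opening about 29 mm. Now I'll lift and check.

Call:
move_arm:
  targets:
    - {"grip": 1,"tx": 0,"ty": 0,"tz": -2,"ax": 0,"ay": 0,"az": 0}
    - {"grip": 1,"tx": 0,"ty": 0,"tz": -5,"ax": 0,"ay": 0,"az": 0}
    - {"grip": 1,"tx": 0,"ty": 0,"tz": -5,"ax": 0,"ay": 0,"az": 0}
    - {"grip": 1,"tx": 0,"ty": 0,"tz": -5,"ax": 0,"ay": 0,"az": 0}
    - {"grip": 1,"tx": 0,"ty": 0,"tz": 0,"ax": 0,"ay": 0,"az": -7.3}
    - {"grip": 1,"tx": 0,"ty": 0,"tz": 0,"ax": 0,"ay": 0,"az": -7.3}
    - {"grip": 1,"tx": 0,"ty": 0,"tz": 0,"ax": 0,"ay": 0,"az": -7.3}
    - {"grip": 1,"tx": 0,"ty": 0,"tz": 0,"ax": 0,"ay": 0,"az": 0}

```text
clock: 7.88
tool_pos: [0.4846, -0.2871, 0.1773]
ee_rot: [0.997, 0.077, -0.007, -0.005]
contact_force: [-0.1, -0.0, -3.9]
gripper_width: 0.342
```

```bash
python3 - <<'E'
from h import *
st=env.read_state();print(st['gripper_width'],st['contact_force'],st['tool_pos'])
plan([.491,.183,.18],8.4)
im,d=env.grab_frame('wrist'); save('w4',im)
E
```

```text
0.3420397221985404 [-1.05714807e-01 -1.62556869e-03 -3.85383902e+00] [ 0.48463342 -0.28706538  0.17728807]
shift cur axes cm [  7.87 -46.35   0.16] rot [-0.66  0.78  0.46] shift in goal axes [  7.5  -46.41  -0.27] heading now 8.86
```

View pics/w4.png

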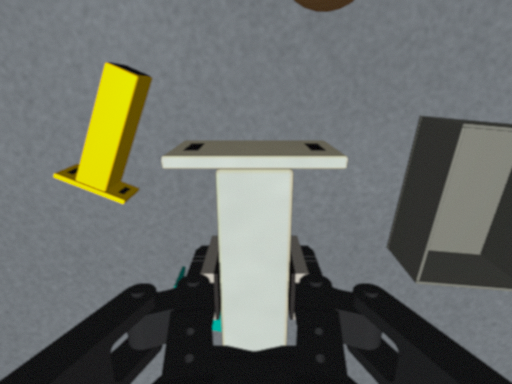

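The spacer is held square: plate edge from (163,163) to (346,163), tube centred at column 255. Next is the transport.

Call:
move_arm:
  targets:
    - {"grip": 1,"tx": 0.9,"ty": -5.8,"tz": 0,"ax": -0.6,"ay": 0.8,"az": 0.4}
    - {"grip": 1,"tx": 0.9,"ty": -5.8,"tz": 0,"ax": 0,"ay": 0,"az": 0}
    - {"grip": 1,"tx": 0.9,"ty": -5.8,"tz": 0,"ax": 0,"ay": 0,"az": 0}
    - {"grip": 1,"tx": 0.9,"ty": -5.8,"tz": 0,"ax": 0,"ay": 0,"az": 0}
    - {"grip": 1,"tx": 0.9,"ty": -5.8,"tz": 0,"ax": 0,"ay": 0,"az": 0}
    - {"grip": 1,"tx": 0.9,"ty": -5.8,"tz": 0,"ax": 0,"ay": 0,"az": 0}
    - {"grip": 1,"tx": 0.9,"ty": -5.8,"tz": 0,"ax": 0,"ay": 0,"az": 0}
    - {"grip": 1,"tx": 0.9,"ty": -5.0,"tz": 0,"ax": 0,"ay": 0,"az": 0}
    - {"grip": 1,"tx": 0,"ty": 0,"tz": 0,"ax": 0,"ay": 0,"az": 0}

```text
clock: 9.05
tool_pos: [0.4921, 0.1878, 0.174]
ee_rot: [0.998, 0.058, -0.003, -0.001]
contact_force: [0.0, -0.7, -4.2]
gripper_width: 0.342
```

```bash
python3 - <<'E'
from h import *
st=env.read_state();print(st['gripper_width'],st['contact_force'],st['tool_pos'])
plan([.491,.183,.18],8.4); plan([.491,.183,.05],8.4)
E
```

```text
0.3424054993910725 [ 3.02944193e-03 -6.69485485e-01 -4.24835462e+00] [0.49210003 0.18780882 0.17399588]
shift cur axes cm [-0.17  0.46 -0.6 ] rot [-0.09  0.31 -1.72] shift in goal axes [-0.18  0.46 -0.6 ] heading now 6.68
shift cur axes cm [-0.1   0.48 12.4 ] rot [-0.09  0.31 -1.72] shift in goal axes [-0.18  0.46 12.4 ] heading now 6.68
```

Correct heading and position, then lower to about 9 cm, still 50 mm in front of the upright.

Call:
move_arm:
  targets:
    - {"grip": 1,"tx": -0.2,"ty": 0.5,"tz": 0,"ax": 0,"ay": 0.3,"az": -1.7}
    - {"grip": 1,"tx": 0,"ty": 0,"tz": 3,"ax": 0,"ay": 0,"az": 0}
    - {"grip": 1,"tx": 0,"ty": 0,"tz": 3,"ax": 0,"ay": 0,"az": 0}
    - {"grip": 1,"tx": 0,"ty": 0,"tz": 3,"ax": 0,"ay": 0,"az": 0}
    - {"grip": 1,"tx": 0,"ty": 0,"tz": 0,"ax": 0,"ay": 0,"az": 0}

```text
clock: 9.68
tool_pos: [0.4898, 0.1765, 0.0821]
ee_rot: [0.998, 0.071, -0.0, -0.0]
contact_force: [0.1, 0.7, -3.7]
gripper_width: 0.342
```

```bash
python3 - <<'E'
from h import *
st=env.read_state();print(st['gripper_width'],st['contact_force'],st['tool_pos'])
plan([.491,.183,.05],8.4)
im,d=env.grab_frame('wrist'); save('w5',im); P=pts('wrist',d,st); np.save('w5P.npy',P)
hsv=cv2.cvtColor(im,cv2.COLOR_RGB2HSV)
W=np.eye(4);W[:3,:3]=R.from_quat(st['ee_rot']).as_matrix();W[:3,3]=st['tool_pos']
Q=(P-W[:3,3])@W[:3,:3]  # tool coords
for v in (100,130,150,160,165,170,180,220,260,300):
    print(v,Q[v,255].round(4),P[v,255].round(4), Q[v,230].round(4),Q[v,280].round(4))
E
```

```text
0.34210169591060147 [ 0.10508517  0.67124545 -3.70136646] [0.48982867 0.17648104 0.08214776]
shift cur axes cm [ 0.21 -0.63  3.22] rot [-0.02  0.   -0.31] shift in goal axes [ 0.21 -0.63  3.21] heading now 8.09
100 [0.0729 0.0019 0.0832] [ 0.5623  0.1849 -0.0011] [ 0.073  -0.0156  0.0815] [0.0729 0.0194 0.0822]
130 [0.0521 0.0019 0.0824] [ 5.417e-01  1.820e-01 -3.000e-04] [ 0.0522 -0.0161  0.082 ] [0.0521 0.02   0.0827]
150 [ 0.0559  0.0017 -0.0175] [0.5454 0.1827 0.0996] [ 0.0559 -0.0086 -0.0174] [ 0.0562  0.0118 -0.0187]
160 [ 0.0544  0.0016 -0.0297] [0.544  0.1825 0.1119] [ 0.0546 -0.0077 -0.0304] [ 0.0546  0.0109 -0.0304]
165 [ 0.0526  0.0016 -0.0301] [0.5422 0.1823 0.1123] [ 0.0527 -0.0077 -0.0303] [ 0.0526  0.011  -0.0299]
170 [ 0.0504  0.0016 -0.0289] [0.5399 0.182  0.111 ] [ 0.0504 -0.0079 -0.0289] [ 0.0502  0.0112 -0.0281]
180 [ 0.0464  0.0016 -0.0288] [0.536  0.1814 0.111 ] [ 0.0466 -0.0079 -0.0294] [ 0.0467  0.0111 -0.0298]
220 [ 0.03    0.0016 -0.0293] [0.5197 0.1791 0.1114] [ 0.0303 -0.0083 -0.0302] [ 0.0298  0.0116 -0.0289]
260 [ 0.0124  0.0016 -0.0302] [0.5023 0.1766 0.1123] [ 0.0122 -0.0087 -0.0299] [ 0.0122  0.012  -0.0298]
300 [-0.0074  0.0016 -0.0301] [0.4828 0.1738 0.1122] [-0.0077 -0.0093 -0.0296] [-0.0078  0.0126 -0.0295]
```

View pics/w5.png

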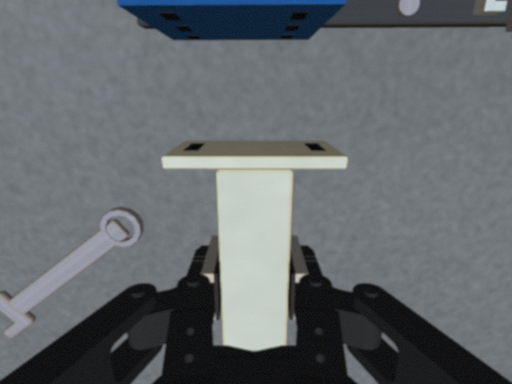

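Plate at rows 141-168, centred at column 254.5. The upright's face is at rows 0-40, centred near column 249 by its lower edge. I'll compute the offset in one common frame.

```bash
cat > rel.py <<'E'
from h import *
def rel(name='w'):
    st=env.read_state(); im,d=env.grab_frame('wrist'); save(name,im); P=pts('wrist',d,st)
    M=R.from_quat(st['ee_rot']).as_matrix(); Q=(P-st['tool_pos'])@M
    hsv=cv2.cvtColor(im,cv2.COLOR_RGB2HSV)
    v,u=np.mgrid[:384,:512]
    b=(hsv[...,0]>100)&(hsv[...,0]<120)&(hsv[...,1]>130)&(v<160)&(Q[...,0]<.2)&(abs(Q[...,1])<.09)
    F=Q[b]; s=F[:,0]; F=F[s<np.percentile(s,20)+.004]
    Pz=P[b][s<np.percentile(s,20)+.004]
    A=np.c_[F[:,1],F[:,2],np.ones(len(F))]; k=np.linalg.lstsq(A,F[:,0],rcond=None)[0]
    print('face: yaw err deg',np.degrees(k[0]).round(2),'x at y=0,z=-.01',(k[2]-.01*k[1]).round(4),'y ext',np.percentile(F[:,1],[.5,99.5]).round(4),'mid',np.mean(np.percentile(F[:,1],[.5,99.5])).round(4),'z world',Pz[:,2].min().round(3),Pz[:,2].max().round(3))
    for zz in np.arange(.03,.1,.01):
        q=F[abs(Pz[:,2]-zz)<.005,1]
        if len(q)>20: print('  z',round(zz,2),q.min().round(4),q.max().round(4),((q.min()+q.max())/2).round(4))
    w=(hsv[...,1]<45)&(hsv[...,2]>150)&(v>135)&(abs(Q[...,2]+.03)<.004)&(abs(Q[...,1])<.045)
    T=Q[w]; pl=T[(T[:,0]>.0505)&(T[:,0]<.0556)]; tb=T[(T[:,0]<.047)&(T[:,0]>.015)]
    print('plate y',pl[:,1].min().round(4),pl[:,1].max().round(4),'mid',((pl[:,1].min()+pl[:,1].max())/2).round(4),'tube y',tb[:,1].min().round(4),tb[:,1].max().round(4),'plate front x',T[:,0].max().round(4))
    A=np.c_[tb[:,0],np.ones(len(tb))]; print('tube pitch deg in tool',np.degrees(np.linalg.lstsq(A,tb[:,2],rcond=None)[0][0]).round(2),'top z tool',np.median(tb[:,2]).round(4),'top z world',np.median(P[w][:,2]).round(4))
    k2=pl[:,0].max(); e=[(y,pl[abs(pl[:,1]-y)<.004,0].max()) for y in np.arange(-.03,.031,.01)]; kk=np.polyfit(*zip(*e),1); print('plate yaw in tool',np.degrees(kk[0]).round(2))
    print('tool',st['tool_pos'].round(4),'F',st['contact_force'].round(2),'M',st['moment'].round(2),'t',st['clock'])
    plan(st['tool_pos'],8.4,st)
E
python3 -c "
from rel import *
rel('w6')"
```

```text
face: yaw err deg 0.09 x at y=0,z=-.01 0.1066 y ext [-0.0452  0.0331] mid -0.006 z world 0.027 0.227
  z 0.03 -0.0441 0.0325 -0.0058
  z 0.04 -0.0446 0.0323 -0.0062
  z 0.05 -0.0445 0.0324 -0.006
  z 0.06 -0.045 0.0331 -0.006
  z 0.07 -0.0456 0.0336 -0.006
  z 0.08 -0.0457 0.0333 -0.0062
  z 0.09 -0.0454 0.0335 -0.006
  z 0.1 -0.0464 0.034 -0.0062
plate y -0.0335 0.0364 mid 0.0015 tube y -0.0137 0.0161 plate front x 0.0563
tube pitch deg in tool 0.01 top z tool -0.0296 top z world 0.1136
plate yaw in tool -0.02
tool [0.4912 0.1772 0.084 ] F [ 0.36 -0.56 -3.22] M [-0.08 -0.05 -0.02] t 9.725
shift cur axes cm [0. 0. 0.] rot [-0.07 -0.2  -0.27] shift in goal axes [0. 0. 0.] heading now 8.13
```

Call:
move_arm:
  targets:
    - {"grip": 1,"tx": 0,"ty": -0.8,"tz": 1.0,"ax": 0,"ay": 0,"az": 0}
    - {"grip": 1,"tx": 0,"ty": 0,"tz": 1.6,"ax": 0,"ay": 0,"az": 0}
    - {"grip": 1,"tx": 0,"ty": 0,"tz": 0.6,"ax": 0,"ay": 0,"az": 0}
    - {"grip": 1,"tx": 0,"ty": 0,"tz": 0,"ax": 0,"ay": 0,"az": 0}

```text
clock: 10.28
tool_pos: [0.4941, 0.1885, 0.0561]
ee_rot: [0.997, 0.071, 0.007, -0.004]
contact_force: [0.7, -0.0, -2.8]
gripper_width: 0.341
```

```bash
python3 -c "
from rel import *
rel('w7')"
```

```text
face: yaw err deg 0.16 x at y=0,z=-.01 0.1023 y ext [-0.0344  0.0436] mid 0.0046 z world 0.027 0.2
  z 0.03 -0.0339 0.0431 0.0046
  z 0.04 -0.0341 0.0434 0.0046
  z 0.05 -0.0345 0.0438 0.0046
  z 0.06 -0.0351 0.0445 0.0047
  z 0.07 -0.0349 0.0441 0.0046
  z 0.08 -0.0351 0.0443 0.0046
  z 0.09 -0.0349 0.0442 0.0046
  z 0.1 -0.0356 0.0447 0.0045
plate y -0.0337 0.0366 mid 0.0015 tube y -0.0137 0.0162 plate front x 0.0561
tube pitch deg in tool 0.06 top z tool -0.0296 top z world 0.086
plate yaw in tool 0.0
tool [0.4941 0.1885 0.0561] F [ 0.74 -0.05 -2.8 ] M [-0.03  0.05 -0.01] t 10.275
shift cur axes cm [0. 0. 0.] rot [-0.35 -0.83 -0.25] shift in goal axes [0. 0. 0.] heading now 8.15
```

Call:
move_arm:
  targets:
    - {"grip": 1,"tx": 0,"ty": 0.3,"tz": 0.3,"ax": -0.3,"ay": -0.8,"az": -0.2}
    - {"grip": 1,"tx": 0,"ty": 0,"tz": 0.2,"ax": 0,"ay": 0,"az": 0}
    - {"grip": 1,"tx": 0,"ty": 0,"tz": 0,"ax": 0,"ay": 0,"az": 0}

```text
clock: 10.7
tool_pos: [0.4956, 0.1859, 0.0522]
ee_rot: [0.997, 0.073, 0.001, -0.001]
contact_force: [-0.2, 0.2, -4.1]
gripper_width: 0.343
```

```bash
python3 -c "
from rel import *
rel('w8')"
```

```text
face: yaw err deg -0.05 x at y=0,z=-.01 0.1013 y ext [-0.0368  0.0414] mid 0.0023 z world 0.027 0.195
  z 0.03 -0.0362 0.0407 0.0022
  z 0.04 -0.0367 0.0412 0.0022
  z 0.05 -0.0367 0.0414 0.0023
  z 0.06 -0.0377 0.042 0.0021
  z 0.07 -0.0374 0.042 0.0023
  z 0.08 -0.0374 0.0418 0.0022
  z 0.09 -0.0376 0.0422 0.0023
  z 0.1 -0.0381 0.0428 0.0024
plate y -0.0336 0.0362 mid 0.0013 tube y -0.0137 0.0162 plate front x 0.0562
tube pitch deg in tool -0.02 top z tool -0.0296 top z world 0.0818
plate yaw in tool 0.0
tool [0.4956 0.1859 0.0522] F [-0.19  0.25 -4.11] M [0.03 0.03 0.04] t 10.7
shift cur axes cm [0. 0. 0.] rot [-0.08 -0.11 -0.02] shift in goal axes [0. 0. 0.] heading now 8.38
```

Call:
move_arm:
  targets:
    - {"grip": 1,"tx": 0.8,"ty": 0.1,"tz": 0.2,"ax": 0,"ay": 0,"az": 0}
    - {"grip": 1,"tx": 1.0,"ty": 0,"tz": 0,"ax": 0,"ay": 0,"az": 0}
    - {"grip": 1,"tx": 1.0,"ty": 0,"tz": 0,"ax": 0,"ay": 0,"az": 0}
    - {"grip": 1,"tx": 0.5,"ty": 0,"tz": 0,"ax": 0,"ay": 0,"az": 0}
    - {"grip": 1,"tx": 0,"ty": 0,"tz": 0,"ax": 0,"ay": 0,"az": 0}
    - {"grip": 1,"tx": 0,"ty": 0,"tz": 0,"ax": 0,"ay": 0,"az": 0}

```text
clock: 11.5
tool_pos: [0.5314, 0.1901, 0.0501]
ee_rot: [0.997, 0.073, 0.001, -0.001]
contact_force: [-0.8, -0.5, -3.4]
gripper_width: 0.343
```

```bash
python3 -c "
from rel import *
rel('w9')"
```

```text
face: yaw err deg -0.03 x at y=0,z=-.01 0.0687 y ext [-0.0383  0.0405] mid 0.0011 z world 0.026 0.104
  z 0.03 -0.0361 0.0387 0.0013
  z 0.04 -0.0361 0.0386 0.0013
  z 0.05 -0.0362 0.0386 0.0012
  z 0.06 -0.0361 0.0387 0.0013
  z 0.07 -0.0362 0.0387 0.0013
  z 0.08 -0.0362 0.0388 0.0013
  z 0.09 -0.0364 0.0389 0.0012
  z 0.1 -0.0391 0.0413 0.0011
plate y -0.0337 0.0363 mid 0.0013 tube y -0.0136 0.0164 plate front x 0.0561
tube pitch deg in tool -0.01 top z tool -0.0296 top z world 0.0797
plate yaw in tool -0.03
tool [0.5314 0.1901 0.0501] F [-0.8  -0.46 -3.41] M [-0.07 -0.02  0.01] t 11.5
shift cur axes cm [0. 0. 0.] rot [-0.08 -0.13 -0.04] shift in goal axes [0. 0. 0.] heading now 8.36
```

View pics/w9.png

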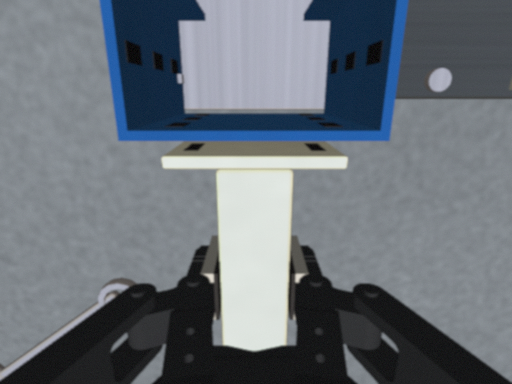

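Plate and upright are now aligned: centre lines within 0.5 mm, yaw within 0.1°, top at 79.7 mm against the bolted spacer's 79.6 mm, with a gap of about 12.6 mm. I'll bring it into contact gently.

Call:
move_arm:
  targets:
    - {"grip": 1,"tx": 0.4,"ty": 0,"tz": 0,"ax": 0,"ay": 0,"az": 0}
    - {"grip": 1,"tx": 0.4,"ty": 0,"tz": 0,"ax": 0,"ay": 0,"az": 0}
    - {"grip": 1,"tx": 0.3,"ty": 0,"tz": 0,"ax": 0,"ay": 0,"az": 0}
    - {"grip": 1,"tx": 0.2,"ty": 0,"tz": 0,"ax": 0,"ay": 0,"az": 0}
    - {"grip": 1,"tx": 0.2,"ty": 0,"tz": 0,"ax": 0,"ay": 0,"az": 0}
    - {"grip": 1,"tx": 0.2,"ty": 0,"tz": 0,"ax": 0,"ay": 0,"az": 0}

```text
clock: 12.3
tool_pos: [0.547, 0.1923, 0.0499]
ee_rot: [0.997, 0.073, -0.001, -0.0]
contact_force: [-3.1, 0.1, -1.6]
gripper_width: 0.342
```

```bash
python3 -c "
from rel import *
rel('w10')"
```

```text
face: yaw err deg -0.03 x at y=0,z=-.01 0.0595 y ext [-0.038   0.0401] mid 0.0011 z world 0.026 0.103
  z 0.03 -0.0362 0.0386 0.0012
  z 0.04 -0.036 0.0386 0.0013
  z 0.05 -0.0361 0.0387 0.0013
  z 0.06 -0.0362 0.0388 0.0013
  z 0.07 -0.0361 0.0387 0.0013
  z 0.08 -0.0363 0.0388 0.0013
  z 0.09 -0.0363 0.0388 0.0012
  z 0.1 -0.0392 0.0411 0.0009
plate y -0.004 -0.004 mid -0.004 tube y -0.0136 0.0166 plate front x 0.0506
tube pitch deg in tool -0.1 top z tool -0.0296 top z world 0.0795Traceback (most recent call last):
  File "<string>", line 3, in <module>
    rel('w10')
    ~~~^^^^^^^
  File "rel.py", line 19, in rel
    k2=pl[:,0].max(); e=[(y,pl[abs(pl[:,1]-y)<.004,0].max()) for y in np.arange(-.03,.031,.01)]; kk=np.polyfit(*zip(*e),1); print('plate yaw in tool',np.degrees(kk[0]).round(2))
                            ~~~~~~~~~~~~~~~~~~~~~~~~~~~~~^^
    return umr_maximum(a, axis, None, out, keepdims, initial, where)
ValueError: zero-size array to reduction operation maximum which has no identity
```

View pics/w10.png

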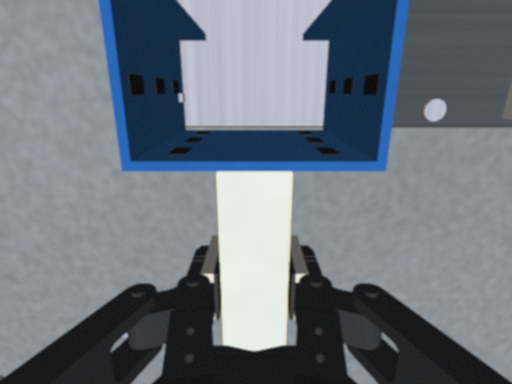

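The plate is now against the face: tube front at row 172, and the upright's edge, row 170, hides the plate. The push is about 3 N, so I'll continue slowly.

Call:
move_arm:
  targets:
    - {"grip": 1,"tx": 0.25,"ty": 0,"tz": 0,"ax": 0,"ay": 0,"az": 0}
    - {"grip": 1,"tx": 0.25,"ty": 0,"tz": 0,"ax": 0,"ay": 0,"az": 0}
    - {"grip": 1,"tx": 0.25,"ty": 0,"tz": 0,"ax": 0,"ay": 0,"az": 0}
    - {"grip": 1,"tx": 0.25,"ty": 0,"tz": 0,"ax": 0,"ay": 0,"az": 0}
    - {"grip": 1,"tx": 0,"ty": 0,"tz": 0,"ax": 0,"ay": 0,"az": 0}

```text
clock: 12.98
tool_pos: [0.5537, 0.193, 0.0494]
ee_rot: [0.997, 0.073, -0.005, 0.0]
contact_force: [-5.7, -0.1, -0.7]
gripper_width: 0.339
```

```bash
cat > chk.py <<'E'
from h import *
def chk(n):
    st=env.read_state(); F=st['contact_force']; e=np.array([np.cos(np.radians(8.4)),np.sin(np.radians(8.4)),0])
    print('t',st['clock'],'tool',st['tool_pos'].round(4),'F',F.round(2),'push',-(F@e).round(2),'face travel est mm',((st['tool_pos']-[.5959,.1984,0])@e*1000+56.1).round(1),'M',st['moment'].round(2))
    plan(st['tool_pos'],8.4,st)
    ims=[]
    for c in ('side','top'):
        im,d=env.grab_frame(c); P=pts(c,d)
        hsv=cv2.cvtColor(im,cv2.COLOR_RGB2HSV)
        b=(hsv[...,0]>100)&(hsv[...,0]<120)&(hsv[...,1]>130)&(P[...,2]>.085)&(P[...,2]<.12)&(P[...,0]>.5)
        for nm,m in (('L',b&(P[...,1]>.1)),('R',b&(P[...,1]<.1))):
            s=P[m]@e; print(c,nm,len(s),(np.percentile(s,[3,10,50])*1000).round(1))
        ims.append(im)
    a=cv2.resize(ims[0][130:230,225:345],None,fx=5,fy=5,interpolation=cv2.INTER_CUBIC)
    save(n,a); save(n+'t',cv2.resize(ims[1][95:195,150:280],None,fx=5,fy=5,interpolation=cv2.INTER_CUBIC))
E
python3 -c "
from chk import *
chk('s1')"
```

```text
t 12.975 tool [0.5537 0.193  0.0494] F [-5.74 -0.13 -0.68] push 5.7 face travel est mm 13.6 M [-0.02  1.95  0.08]
shift cur axes cm [0. 0. 0.] rot [-0.01  0.52 -0.04] shift in goal axes [0. 0. 0.] heading now 8.36
side L 78 [628.9 630.4 650.6]
side R 106 [615.4 616.2 638. ]
top L 17 [632.5 634.1 662.9]
top R 26 [619.6 629.2 658.6]
```

View pics/s1t.png

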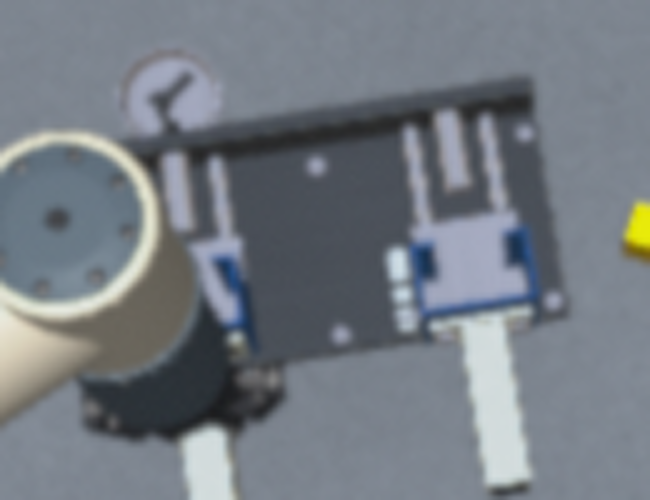

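At 5.7 N the travel is about 12 mm, and the right upright hasn't moved. I'll push on, trimming the small pitch.

Call:
move_arm:
  targets:
    - {"grip": 1,"tx": 0.25,"ty": 0,"tz": 0,"ax": 0,"ay": 0.5,"az": 0}
    - {"grip": 1,"tx": 0.25,"ty": 0,"tz": 0,"ax": 0,"ay": 0.1,"az": 0}
    - {"grip": 1,"tx": 0.25,"ty": 0,"tz": 0,"ax": 0,"ay": 0.1,"az": 0}
    - {"grip": 1,"tx": 0.2,"ty": 0,"tz": 0,"ax": 0,"ay": 0.1,"az": 0}

```text
clock: 13.58
tool_pos: [0.5575, 0.1934, 0.0484]
ee_rot: [0.997, 0.073, -0.003, 0.001]
contact_force: [-9.1, -0.6, 1.0]
gripper_width: 0.337
```

```bash
python3 -c "
from chk import *
chk('s2')
for i in range(3): env.grab_frame('side'); print(env.read_state()['contact_force'],env.read_state()['tool_pos'])"
```

```text
t 13.575 tool [0.5575 0.1934 0.0484] F [-9.08 -0.57  0.98] push 9.06 face travel est mm 17.3 M [0.04 2.78 0.08]
shift cur axes cm [0. 0. 0.] rot [ 0.05  0.36 -0.05] shift in goal axes [0. 0. 0.] heading now 8.35
side L 82 [632.6 634.  653.9]
side R 105 [615.2 616.3 637.9]
top L 17 [635.8 636.9 664. ]
top R 27 [620.2 626.9 656.5]
[-9.14466325 -0.41711627  1.70304214] [0.55749865 0.1933695  0.04832565]
[-9.35400738  0.49661063  0.77185072] [0.55749816 0.19337815 0.04836602]
[-8.08979858  0.75773346  0.60093508] [0.55749803 0.19335024 0.04834232]
```

```bash
sed -i 's/^    k2=pl.*$//' rel.py; python3 -c "
from rel import *
rel('w11')
P=pts('wrist',env.grab_frame('wrist')[1])
for v in (175,180,200,230,260,300,330): print(v,P[v,240:270,2].mean().round(4))"
```

```text
face: yaw err deg -0.03 x at y=0,z=-.01 0.0596 y ext [-0.0385  0.0398] mid 0.0006 z world 0.024 0.104
  z 0.03 -0.0365 0.038 0.0008
  z 0.04 -0.0365 0.0382 0.0008
  z 0.05 -0.0366 0.0382 0.0008
  z 0.06 -0.0367 0.0382 0.0007
  z 0.07 -0.0368 0.0382 0.0007
  z 0.08 -0.037 0.0383 0.0007
  z 0.09 -0.0368 0.0385 0.0009
  z 0.1 -0.0396 0.041 0.0007Traceback (most recent call last):
  File "<string>", line 3, in <module>
    rel('w11')
    ~~~^^^^^^^
  File "rel.py", line 17, in rel
    print('plate y',pl[:,1].min().round(4),pl[:,1].max().round(4),'mid',((pl[:,1].min()+pl[:,1].max())/2).round(4),'tube y',tb[:,1].min().round(4),tb[:,1].max().round(4),'plate front x',T[:,0].max().round(4))
                    ~~~~~~~~~~~^^
    return umr_minimum(a, axis, None, out, keepdims, initial, where)
ValueError: zero-size array to reduction operation minimum which has no identity
```

View pics/w11.png

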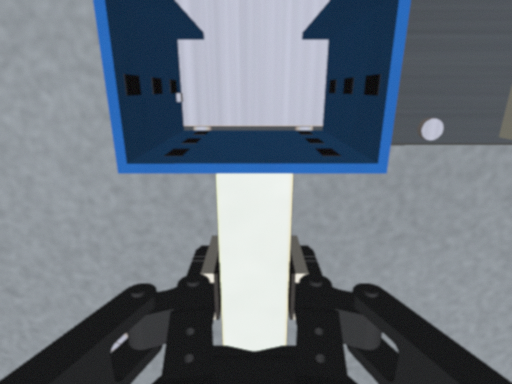

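View pics/s2.png

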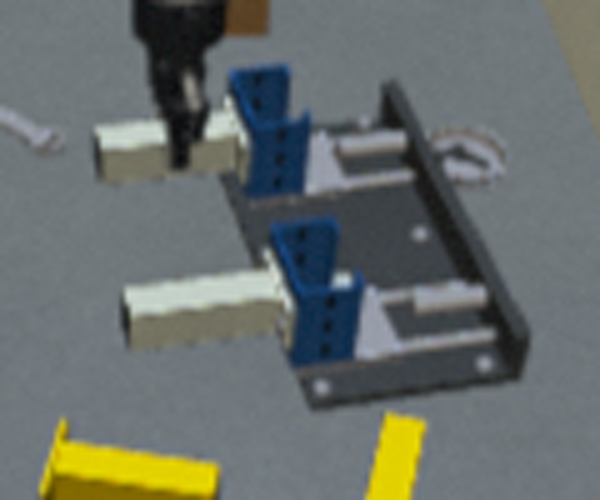

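```bash
python3 -c "
from rel import *
st=env.read_state(); im,d=env.grab_frame('wrist'); P=pts('wrist',d,st)
X=P[180:330,235:275].reshape(-1,3); e=np.array([np.cos(np.radians(8.4)),np.sin(np.radians(8.4)),0])
X=X[(X[:,2]>.06)&(X[:,2]<.095)]; s=X@e-st['tool_pos']@e; k=np.polyfit(s,X[:,2],1); print('world pitch deg',np.degrees(k[0]),'top z at tool',k[1],'at face',k[1]+k[0]*.056,'at centre',k[1]-k[0]*.004,s.min(),s.max())
im,d=env.grab_frame('side'); P=pts('side',d); hsv=cv2.cvtColor(im,cv2.COLOR_RGB2HSV)
w=(hsv[...,1]<45)&(hsv[...,2]>185)&(P[...,2]>.065)&(P[...,2]<.095)&(P[...,0]>.42)&(P[...,0]<.6)
for nm,m in (('loose',w&(abs(P[...,1]-.18)<.05)),('bolted',w&(abs(P[...,1])<.05))):
    X=P[m]; s=X@e; k=np.polyfit(s-.56,X[:,2],1); print(nm,len(X),np.degrees(k[0]),k[1],np.median(X[:,2]))
"
```

```text
world pitch deg -0.06798255197385168 top z at tool 0.07795655321554955 at face 0.07789010813106184 at centre 0.07796129929301296 -0.02409144239658223 0.047327137195182556
loose 53 -0.19799550714520142 0.07478959081552564 0.074705209879386
bolted 113 -0.05638354020140678 0.0772131725452314 0.07718569532393471
```

The spacer is level (pitch under 0.1°) but has sagged about 1.7 mm, top at 78.0 mm instead of 79.6. I'll raise it while holding the push.

Call:
move_arm:
  targets:
    - {"grip": 1,"tx": 0.2,"ty": 0,"tz": -0.2,"ax": 0,"ay": 0.1,"az": 0}
    - {"grip": 1,"tx": 0.2,"ty": 0,"tz": -0.2,"ax": 0,"ay": 0.1,"az": 0}
    - {"grip": 1,"tx": 0.2,"ty": 0,"tz": -0.2,"ax": 0,"ay": 0.1,"az": 0}

```text
clock: 14.35
tool_pos: [0.5553, 0.1931, 0.0494]
ee_rot: [0.997, 0.072, -0.009, 0.002]
contact_force: [-8.0, 1.2, -4.8]
gripper_width: 0.341
```

```bash
cat > fin.py <<'E'
from rel import *
from chk import chk
def fin(n):
    chk(n)
    st=env.read_state(); im,d=env.grab_frame('wrist'); save(n+'w',im); P=pts('wrist',d,st)
    X=P[180:330,235:275].reshape(-1,3); e=np.array([np.cos(np.radians(8.4)),np.sin(np.radians(8.4)),0])
    X=X[(X[:,2]>.06)&(X[:,2]<.095)]; s=X@e-st['tool_pos']@e; k=np.polyfit(s,X[:,2],1); print('world pitch deg',np.degrees(k[0]).round(2),'top z at centre',(k[1]-k[0]*.004).round(4))
    im,d=env.grab_frame('side'); P=pts('side',d); hsv=cv2.cvtColor(im,cv2.COLOR_RGB2HSV)
    w=(hsv[...,1]<45)&(hsv[...,2]>185)&(P[...,2]>.065)&(P[...,2]<.095)&(P[...,0]>.42)&(P[...,0]<.6)
    for nm,m in (('loose',w&(abs(P[...,1]-.18)<.05)),('bolted',w&(abs(P[...,1])<.05))):
        X=P[m]; print(nm,'side z',len(X),np.median(X[:,2]).round(4))
E
python3 -c "
from fin import *
fin('s3')"
```

```text
t 14.35 tool [0.5553 0.1931 0.0494] F [-7.98  1.16 -4.84] push 7.72 face travel est mm 15.1 M [0.34 2.58 0.22]
shift cur axes cm [0. 0. 0.] rot [ 0.1   1.1  -0.13] shift in goal axes [0. 0. 0.] heading now 8.27
side L 83 [630.9 632.2 653.9]
side R 103 [615.3 616.4 637.1]
top L 16 [633.3 633.9 664.2]
top R 28 [618.3 623.7 654.6]
world pitch deg -1.08 top z at centre 0.079
loose side z 58 0.0768
bolted side z 112 0.0774
```

Height is better, but the tool pitched 1.1°. I'll trim pitch, height and push together.

Call:
move_arm:
  targets:
    - {"grip": 1,"tx": 0.3,"ty": 0,"tz": -0.1,"ax": 0,"ay": 0.9,"az": 0}
    - {"grip": 1,"tx": 0.3,"ty": 0,"tz": -0.1,"ax": 0,"ay": 0.7,"az": -0.1}
    - {"grip": 1,"tx": 0.3,"ty": 0,"tz": -0.1,"ax": 0,"ay": 0.5,"az": 0}

```text
clock: 14.92
tool_pos: [0.5571, 0.1932, 0.0482]
ee_rot: [0.997, 0.073, 0.001, 0.001]
contact_force: [-8.1, 0.4, -1.3]
gripper_width: 0.341
```

```bash
python3 -c "
from fin import *
fin('s4')"
```

```text
t 14.925 tool [0.5571 0.1932 0.0482] F [-8.13  0.41 -1.32] push 7.99 face travel est mm 16.9 M [0.38 3.16 0.11]
shift cur axes cm [0. 0. 0.] rot [ 0.17 -0.13 -0.08] shift in goal axes [0. 0. 0.] heading now 8.32
side L 85 [632.6 634.  653.9]
side R 106 [615.4 615.8 637.4]
top L 17 [634.3 635.8 664.9]
top R 27 [619.9 625.4 655.3]
world pitch deg 0.08 top z at centre 0.0778
loose side z 57 0.075
bolted side z 112 0.0774
```

Call:
move_arm:
  targets:
    - {"grip": 1,"tx": 0.35,"ty": 0,"tz": -0.25,"ax": 0,"ay": 0.5,"az": 0}
    - {"grip": 1,"tx": 0.35,"ty": 0,"tz": -0.25,"ax": 0,"ay": 0.5,"az": 0}
    - {"grip": 1,"tx": 0.35,"ty": 0,"tz": -0.25,"ax": 0,"ay": 0.5,"az": 0}

```text
clock: 15.5
tool_pos: [0.557, 0.1929, 0.0486]
ee_rot: [0.997, 0.072, 0.003, 0.002]
contact_force: [-8.3, 2.3, -6.7]
gripper_width: 0.341
```

```bash
python3 -c "
from fin import *
fin('s5')"
```

```text
t 15.5 tool [0.557  0.1929 0.0486] F [-8.31  2.3  -6.65] push 7.88 face travel est mm 16.8 M [0.62 3.2  0.35]
shift cur axes cm [0. 0. 0.] rot [ 0.28 -0.28 -0.17] shift in goal axes [0. 0. 0.] heading now 8.23
side L 85 [632.2 633.7 653.8]
side R 103 [615.7 616.6 638. ]
top L 17 [635.5 636.8 664.7]
top R 27 [617.8 621.9 652.7]
world pitch deg 0.04 top z at centre 0.0782
loose side z 56 0.0757
bolted side z 111 0.0774
```

The plate is sticking by friction and side load is building up. I'll back off a little, re-level in free air, and press again with a better allowance for the sag.

Call:
move_arm:
  targets:
    - {"grip": 1,"tx": -0.6,"ty": 0,"tz": 0,"ax": 0,"ay": 0,"az": 0}
    - {"grip": 1,"tx": -0.6,"ty": 0,"tz": 0,"ax": 0,"ay": 0,"az": 0}
    - {"grip": 1,"tx": -0.6,"ty": 0,"tz": 0,"ax": 0,"ay": 0,"az": 0}
    - {"grip": 1,"tx": -0.6,"ty": 0,"tz": 0,"ax": 0,"ay": 0,"az": 0}
    - {"grip": 1,"tx": -0.4,"ty": 0,"tz": 0,"ax": 0,"ay": 0,"az": 0}
    - {"grip": 1,"tx": 0,"ty": 0,"tz": 0,"ax": 0,"ay": 0,"az": 0}

```text
clock: 16.45
tool_pos: [0.5297, 0.1893, 0.049]
ee_rot: [0.997, 0.072, 0.005, 0.002]
contact_force: [-0.7, -0.2, -3.1]
gripper_width: 0.342
```

```bash
python3 -c "
from fin import *
fin('s6')
rel('w12')"
```

```text
t 16.45 tool [0.5297 0.1893 0.049 ] F [-0.68 -0.19 -3.11] push 0.7 face travel est mm -10.7 M [-0.02  0.01 -0.02]
shift cur axes cm [0. 0. 0.] rot [ 0.25 -0.51 -0.13] shift in goal axes [0. 0. 0.] heading now 8.27
side L 96 [615.7 616.3 637.9]
side R 106 [615.6 616.3 637. ]
top L 19 [617.  617.6 643.8]
top R 29 [620.8 627.7 661.7]
world pitch deg 0.49 top z at centre 0.0786
loose side z 65 0.0758
bolted side z 113 0.0775
face: yaw err deg 0.02 x at y=0,z=-.01 0.0708 y ext [-0.0388  0.0401] mid 0.0007 z world 0.027 0.104
  z 0.03 -0.0369 0.0379 0.0005
  z 0.04 -0.0368 0.0378 0.0005
  z 0.05 -0.0367 0.0379 0.0006
  z 0.06 -0.0367 0.0382 0.0008
  z 0.07 -0.0367 0.0381 0.0007
  z 0.08 -0.0368 0.0382 0.0007
  z 0.09 -0.0368 0.0384 0.0008
  z 0.1 -0.0396 0.0409 0.0007
plate y -0.0336 0.0365 mid 0.0015 tube y -0.0136 0.0165 plate front x 0.0561
tube pitch deg in tool 0.08 top z tool -0.0296 top z world 0.0785
tool [0.5299 0.1893 0.0488] F [-0.63  0.05 -3.75] M [ 0.    0.01 -0.  ] t 16.65
shift cur axes cm [0. 0. 0.] rot [ 0.25 -0.49 -0.14] shift in goal axes [0. 0. 0.] heading now 8.26
```

View pics/s6w.png

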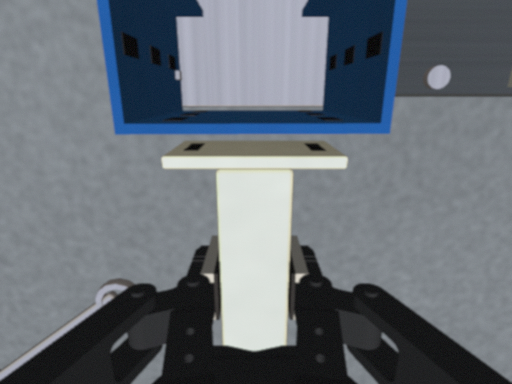

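Call:
move_arm:
  targets:
    - {"grip": 1,"tx": 0,"ty": -0.08,"tz": -0.25,"ax": 0.25,"ay": -0.4,"az": -0.1}
    - {"grip": 1,"tx": 0,"ty": 0,"tz": 0,"ax": 0,"ay": 0,"az": 0}

```text
clock: 16.95
tool_pos: [0.53, 0.1902, 0.0514]
ee_rot: [0.997, 0.073, 0.001, -0.0]
contact_force: [0.0, 0.1, -4.0]
gripper_width: 0.342
```

```bash
python3 -c "
from rel import *
rel('w13')"
```

```text
face: yaw err deg -0.02 x at y=0,z=-.01 0.0703 y ext [-0.038   0.0408] mid 0.0014 z world 0.026 0.104
  z 0.03 -0.0357 0.039 0.0017
  z 0.04 -0.0358 0.0389 0.0016
  z 0.05 -0.0357 0.039 0.0016
  z 0.06 -0.0358 0.0391 0.0017
  z 0.07 -0.0359 0.039 0.0016
  z 0.08 -0.0359 0.039 0.0015
  z 0.09 -0.036 0.0391 0.0016
  z 0.1 -0.0391 0.0416 0.0012
plate y -0.0334 0.0362 mid 0.0014 tube y -0.0136 0.0165 plate front x 0.0562
tube pitch deg in tool 0.07 top z tool -0.0296 top z world 0.0809
tool [0.53   0.1902 0.0514] F [ 0.01  0.09 -3.96] M [-0.    0.03 -0.01] t 16.95
shift cur axes cm [0. 0. 0.] rot [-0.01 -0.06 -0.04] shift in goal axes [0. 0. 0.] heading now 8.36
```

Call:
move_arm:
  targets:
    - {"grip": 1,"tx": 0.5,"ty": 0,"tz": 0,"ax": 0,"ay": 0,"az": 0}
    - {"grip": 1,"tx": 0.5,"ty": 0,"tz": 0,"ax": 0,"ay": 0,"az": 0}
    - {"grip": 1,"tx": 0.3,"ty": 0,"tz": 0,"ax": 0,"ay": 0,"az": 0}
    - {"grip": 1,"tx": 0.3,"ty": 0,"tz": -0.02,"ax": 0,"ay": 0,"az": 0}
    - {"grip": 1,"tx": 0.3,"ty": 0,"tz": -0.03,"ax": 0,"ay": 0.1,"az": 0}
    - {"grip": 1,"tx": 0.3,"ty": 0,"tz": -0.04,"ax": 0,"ay": 0.15,"az": 0}
    - {"grip": 1,"tx": 0.3,"ty": 0,"tz": -0.04,"ax": 0,"ay": 0.2,"az": 0}

```text
clock: 17.88
tool_pos: [0.552, 0.1932, 0.0509]
ee_rot: [0.997, 0.073, 0.0, 0.0]
contact_force: [-5.5, 0.4, -0.1]
gripper_width: 0.342
```

```bash
python3 -c "
from fin import *
fin('s7')"
```

```text
t 17.875 tool [0.552  0.1932 0.0509] F [-5.45  0.36 -0.05] push 5.34 face travel est mm 11.9 M [0.23 2.28 0.09]
shift cur axes cm [0. 0. 0.] rot [ 0.04 -0.02 -0.07] shift in goal axes [0. 0. 0.] heading now 8.33
side L 81 [627.9 629.5 650.4]
side R 106 [615.3 616.7 637.1]
top L 15 [629.9 631.3 660.8]
top R 27 [621.  629.9 663.1]
world pitch deg 0.03 top z at centre 0.0805
loose side z 60 0.0781
bolted side z 110 0.0773
```

Call:
move_arm:
  targets:
    - {"grip": 1,"tx": 0.35,"ty": 0,"tz": -0.03,"ax": 0,"ay": 0.25,"az": 0}
    - {"grip": 1,"tx": 0.4,"ty": 0,"tz": -0.04,"ax": 0,"ay": 0.3,"az": 0}
    - {"grip": 1,"tx": 0.4,"ty": 0,"tz": -0.05,"ax": 0,"ay": 0.3,"az": 0}
    - {"grip": 1,"tx": 0.4,"ty": 0,"tz": -0.05,"ax": 0,"ay": 0.3,"az": 0}

```text
clock: 18.58
tool_pos: [0.5596, 0.1943, 0.0506]
ee_rot: [0.997, 0.072, 0.002, 0.001]
contact_force: [-9.9, 1.1, 0.7]
gripper_width: 0.342
```

```bash
python3 -c "
from fin import *
fin('s8')"
```

```text
t 18.575 tool [0.5596 0.1943 0.0506] F [-9.91  1.12  0.68] push 9.64 face travel est mm 19.6 M [0.39 3.64 0.16]
shift cur axes cm [0. 0. 0.] rot [ 0.1  -0.27 -0.11] shift in goal axes [0. 0. 0.] heading now 8.29
side L 80 [635.  637.4 659. ]
side R 108 [615.5 616.7 637.1]
top L 17 [637.8 638.7 668.7]
top R 28 [618.5 626.8 658.4]
world pitch deg 0.31 top z at centre 0.0802
loose side z 55 0.0776
bolted side z 112 0.0773
```

Push is 9.6 N, travel 19.6 mm and height 80.2 mm. The right upright hasn't moved. Camera calls hold the last target, so I'll let over two seconds pass while watching.

```bash
python3 -c "
from fin import *
e=np.array([np.cos(np.radians(8.4)),np.sin(np.radians(8.4)),0]); f=[]
for i in range(50):
    env.grab_frame('side'); st=env.read_state(); f.append(-st['contact_force']@e)
    if i%10==9: print(st['clock'],np.mean(f[-10:]).round(2),st['contact_force'].round(1),st['tool_pos'].round(4))
print(min(f),max(f))
fin('s9')
"
```

```text
19.275 9.58 [-9.5  0.5 -0.1] [0.5596 0.1943 0.0506]
19.775 9.41 [-9.6  0.7  1. ] [0.5596 0.1943 0.0506]
20.275 9.59 [-9.4  0.6  1.1] [0.5596 0.1943 0.0506]
20.775 9.56 [-9.3  0.4  1.5] [0.5596 0.1943 0.0506]
21.275 9.77 [-9.9  1.1  1. ] [0.5596 0.1943 0.0506]
8.803549945429273 10.469031093022096
t 21.275 tool [0.5596 0.1943 0.0506] F [-9.89  1.14  1.04] push 9.61 face travel est mm 19.6 M [0.32 3.38 0.22]
shift cur axes cm [0. 0. 0.] rot [ 0.1  -0.28 -0.1 ] shift in goal axes [0. 0. 0.] heading now 8.3
side L 85 [635.5 637.4 659.1]
side R 109 [615.9 616.6 638. ]
top L 18 [637.5 638.1 666.1]
top R 27 [618.  624.9 656. ]
world pitch deg 0.31 top z at centre 0.0802
loose side z 56 0.077
bolted side z 113 0.0773
```

View pics/s9.png

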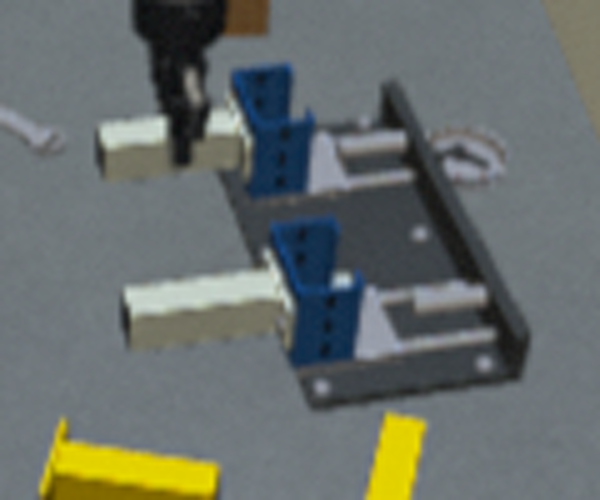

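View pics/s9w.png

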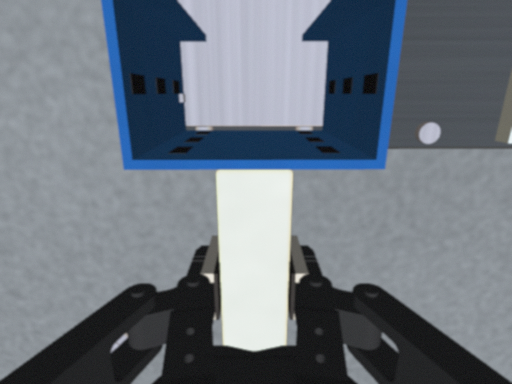

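The tube (column 254.5) is centred on the upright (columns 124-386), the plate is flat behind the edge at row 168, and everything has been steady for 2.7 s. I'm handing the job in.

```bash
python3 -c "
from h import *
print(env.finish_job()); print(env.read_state()['contact_force'])"
```

```text
the job is handed in; nothing more can be done
None
the job is handed in; nothing more can be done
```

The loose white spacer is gripped and pressed against the free left upright. I held the push for 2.7 s and handed the job in at about 21.5 s, still gripping and pressing.

- **Push and travel:** the push was steady at about 9.6 N (single readings 8.8 to 10.5 N). The upright has moved back 19.6 mm by the tool position, and about 20 mm by the cameras. I did not read the ridge pointer itself.
- **Alignment:** the spacer is centred on the upright to about 0.5 mm. Yaw is within about 0.1° and pitch is 0.3° off level.
- **Height:** the wrist camera put its top at 80.2 mm, against 79.6 mm for the bolted spacer. The side camera put both at about 77 mm (77.0 and 77.3), so the cameras disagree by a few millimetres in absolute height but agree to within a millimetre on the match.
- **Surroundings:** the right upright and its bolted spacer did not move. I saw no sign of touching anything else, but took no final picture of the whole bench.

The first press sagged nearly 2 mm low and then stuck, with a side load building up when I tried to correct it. I backed off to free air, re-levelled and pressed again. About 1 N of sideways force remained on the tool at the end.

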